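# Index the specimen carousel to the next hole

### The arm

A 6-joint arm with a two-finger parallel gripper is mounted at the origin on the work surface. World frame = base frame: x ahead of the robot, y to its left, z up, the work surface at z = 0. Lengths are in m, angles in rad, forces in N, time in s.
With the tool pointing down it reaches from about 0.375 to 0.975 m from the base axis. Payload 3.8 kg.
Tool frame: the origin (TCP) lies at the very end of the fingers, on their centre line; the grasp point (between the pads) lies 19 mm behind it; z points along the fingers, y is the direction in which the jaws open and shut (so a half turn about z gives the same grasp; the last joint's range is limited). The gripper opens to 85 mm and grips with 20 to 120 N. Pads are 22 mm wide; open, the fingers measure 114 mm over their backs; the gripper's body (76 mm by 85 mm) begins 54 mm behind the grasp point. The pads swing forward as they close: fully open they stand 13 mm farther back than shut.
Start: joints at [-1.305, 0.264, 1.604, -0, 1.274, -0.037], TCP at [0.201, -0.644, 0.231] pointing down, gripper open.
Joint ranges: [-2.63, 2.63], [-0.94, 2.18], [0.31, 2.57], [-1.31, 4.45], [0, 2.66], [-2.55, 2.55]. Speed limits (rad/s): [2.57, 2.57, 3.14, 3.14, 3.14, 3.14].

### API

Orientations are given as a rotation vector (axis times angle).
In Python, from workcell import status, read_camera, camera_info, order gives the robot as it stands.
- The arm moves only by the tool move_arm, never from a script. Its argument "deltas" is a list of rows, each a list of 3 entries, a list of its own where there are three numbers: the turn, a rotation vector about the world's x, y, z as a fraction of full scale, then the shift along the world's x, y, z as a fraction of full scale, then the closure, from -1 (fully open) to 1 (shut), so that 0 is half open. A call has 1 to 20 rows; each row is the pose to reach, as a shift and turn from the pose commanded when the call began; what a row does not reach only later rows make up. Full scale, the value 1, is 0.1 m for a shift and pi/2 rad for a turn. A row lasts 1/8 s, in which the tool goes at most 62.5 mm and 10.7 degrees, less where a joint would pass 70% of its speed; a pose out of reach is approached as far as the arm can. A call with a number of a shift or a turn outside -1 to 1 is refused whole. A call with a gripper value outside its range is refused whole. The fingers move at their own pace and stop on an object; "grip_force" is the grip in N (left out, the last holds). Time passes only in rows, so rows that repeat a pose let the fingers close. It gives the time, the measured TCP pose, the force and the opening at its end, in the units of the state.
- status.read_state(): the state, without advancing time (a new reading comes with each control period).
- read_camera(name): name is "scene" or "top"; returns (picture, depth): 400x640x3 uint8, red, green, blue; 400x640 float32, m along the optical axis (not along the pixel's ray), 0 where there is no reading.
- camera_info(name): a dict with "K" (3x3 intrinsics, pixels), "D" ([k1, k2, p1, p2, k3] as OpenCV has them; the pictures are not rectified), "R" (3x3) and "t" (3): a world point X has camera coordinates R X + t. Camera axes: x right, y down, z forward; pixel columns grow to the right and rows downward; lengths in m; the calibration is good to about 2 mm. A picture is of the moment at which its call begins. camera_info takes no time and is no camera call.
- order.finish_job(): hands the job in, once; it reports no verdict.
The state is a dict: "time": time; "q": joint angles; "joint_vel": joint speeds; "joint_torque": joint torques, N m; "tool_pos": TCP position; "tcp_rot": TCP orientation; "wrist_force": force on the tool from outside, world axes, zero at the start; "torque": the same for the moment, N m; "width": opening from 0.0 (shut) to 1.0 (fully open).
Only numpy, scipy, OpenCV 4.12 (cv2) and the standard library are available. Lean on these libraries where they do the work, as an engineer would, in place of code of your own. Each camera call takes 0.05 s, during which the arm holds its last target. There are 200 camera calls.

### The job

Press the blue indexing plunger in with the closed fingertips to free the carousel, and turn the carousel towards the green tag (not the red one), to the next hole only, until the plunger springs fully back out and locks it there, which brings the next specimen under the tester's probe. Grasp and lift nothing: the specimens ride round in their pockets, and the bottle, dish and spare specimen stay where they are. Finish clear of everything.

Things in the scene. Friction and masses are not known exactly. Their poses are not given: they have to be found in the camera images.
- tester: fixed white drum, 344 mm across, top 50 mm high, with 8 holes (black spots) every 45 degrees at 110 mm radius, joined by a slot. Origin: underside, on the turning axis; +x points to the probe column (70 x 90, 175 mm tall, centred 200 mm out). Its head, 50 mm wide, 130 to 175 mm high, reaches back to 25 mm from the axis; the probe hangs 50 mm from the axis, tip 98 mm high
- turn_axis (a point): point on the vertical turning axis of the carousel, at the disc's top face (63 mm above the bench)
- carousel (a joint): angle of the carousel about its vertical axis, rad, positive counter-clockwise seen from above; about 0 at the start, next holes at +0.785 and -0.785. Turning needs about 1.5 N at the plunger (friction; it does not coast). Locked within +-0.02 rad while the plunger is out
- plunger (a joint): press depth, m: 0 = fully out (locked), 0.010 = fully in; spring 3 N at 0 to 8 N at 0.010. Past 0.006 the carousel is free. Once it is turned 17 mm off the hole (at the plunger) the plunger may be let go: the ring keeps it at about 0.006 until within 2 mm of the next hole, where it springs out and locks by itself if nothing presses on it
- plunger_top (a point): centre of the top face of the plunger: a blue flat disc of 50 mm diameter, pressed straight down, which sits inside a black upright collar on the carousel's index arm, 110 mm from the turning axis. 83 mm above the bench when out, 73 mm when fully in
- collar_rim (a point): centre of the upper rim of that black collar, 93 mm above the bench: inner diameter 56 mm, wall 4 mm. Fixed to the carousel, so a fingertip inside it can push the carousel round; the rim stands 10 mm above the plunger's top when this is out, 20 mm when it is fully in
- index_mark (a point): point of the carousel in line with the index arm, 155 mm from the axis (just beyond the arm's outer end with its red line), 56.5 mm above the bench; it stands over a tag's centre when the plunger is in that tag's hole
- green_tag: green disc, 24 mm diameter, 6 mm high, fixed on the drum's rim 155 mm from the axis, 45 degrees to one side of the plunger's starting hole, beside the hole to turn to. Origin: centre of its underside
- red_tag: red disc of the same size on the other side: the wrong way. Origin: centre of its underside
- pocket_a (a point): centre of the floor of a brass-ringed pocket on the disc, 50 mm from the axis (ring 37 mm outside, 3 mm high)
- pocket_b (a point): the same, the other occupied pocket
- specimen_a: black mounted specimen, loose in pocket a: cylinder of 30 mm diameter, 15 mm high. Origin: centre of its underside
- specimen_b: red mounted specimen, loose in pocket b: same size and origin
- bottle: white bottle, 54 mm diameter, 120 mm tall, standing on the bench. Origin: centre of its underside; bystander
- dish: white ceramic bowl, 90 mm diameter, 25 mm high. Origin: centre of its underside; bystander
- spare_specimen: green mounted specimen, 30 mm diameter, 18 mm high, on the bench. Origin: centre of its underside; bystander

How it is judged:
On the way, in this order (a step that is already met when the one before it is completed fails the run):
1. the plunger is pressed in at its starting hole, freeing the carousel (value of joint plunger above 0.006 m and horizontal distance between index_mark and green_tag above 0.08 m), for 0.05 s.
2. the plunger has sprung out in the hole at the green tag (horizontal distance between index_mark and green_tag below 0.006 m and value of joint plunger below 0.002 m), for 0.2 s.
At the end, for the whole second after the job is handed in: the plunger is fully out (within 2 mm) and locked in the hole at the green tag (index mark within 6 mm of the tag's centre), the carousel is at rest, both specimens sit upright in their pockets (within 6 mm) and the bystanders stand within 12 mm of where they were (all of step 2 and distance between specimen_a and pocket_a below 0.006 m and distance between specimen_b and pocket_b below 0.006 m and angle between each of specimen_a, specimen_b's own z axis and vertical below 0.15 rad and velocity of joint carousel between -0.02 and 0.02 rad/s and distance of each of bottle, dish, spare_specimen from where it was at the start of the episode below 0.012 m); the robot touches nothing.
It fails at once if the carousel is turned the wrong way, or on to a hole beyond the green tag (horizontal distance between index_mark and green_tag above 0.15 m or horizontal distance between index_mark and red_tag above 0.27 m).
It fails at once if a specimen is lifted or pushed out of its pocket (distance between specimen_a and pocket_a above 0.01 m or distance between specimen_b and pocket_b above 0.01 m).
It fails at once if a bystander is lifted, pushed or knocked over (distance of any of bottle, dish, spare_specimen from where it was at the start of the episode above 0.012 m or angle between any of bottle, dish, spare_specimen's own z axis and vertical above 0.3 rad).
It also fails if it takes over 48 s, if anything falls off the work surface, if the arm or the gripper's body presses on something with over 40 N, if the wrist force passes 120 N, or if a joint passes its speed limit or range.

## Working session

There is one attempt and no reset: what is moved stays moved. The work goes in short steps, Python scripts to look and compute and a tool call to move; the robot and the scene stay as the last step left them, time stands still between calls to the robot, and variables do not carry over. Pictures are saved under pics/ and viewed, about 8 in all and at most 12, crops included, and the job is handed in when it is done.

Besides the shell and the picture viewer there is one more tool, called as name(argument=value, ...) on one line, values as JSON. move_arm: Moves the arm, as the interface text tells. Its arguments: {"type":"object","properties":{"deltas":{"type":"array","items":{"type":"array"}},"grip_force":{"type":"number"}},"required":["deltas"]}

```bash
mkdir -p pics
cat > h.py <<'E'
import numpy as np, cv2
from workcell import status, read_camera, camera_info, order
def snap(n,f):
    p,d=read_camera(n); cv2.imwrite(f'pics/{f}.png',p[:,:,::-1]); np.save(f'pics/{f}.npy',d); return p,d
def ray(n,u,v,z):
    "world point at height z on pixel ray"
    c=camera_info(n); K,D,R,t=[np.array(c[k],float) for k in('K','D','R','t')]
    x=cv2.undistortPoints(np.array([[[u,v]]],float),K,D)[0,0]
    o=-R.T@t; r=R.T@np.array([x[0],x[1],1]); return o+r*(z-o[2])/r[2]
def proj(n,X):
    c=camera_info(n); K,D,R,t=[np.array(c[k],float) for k in('K','D','R','t')]
    return cv2.projectPoints(np.array(X,float).reshape(-1,1,3),cv2.Rodrigues(R)[0],t,K,D)[0][:,0]
E
python3 - <<'E'
from h import *
for n in('top','scene'): snap(n,n+'0')
print(status.read_state())
E
```

```text
{'time': 0.1, 'q': array([-1.30487426e+00,  2.64703570e-01,  1.60525071e+00, -2.25908026e-05,
        1.27369544e+00, -3.68995504e-02]), 'joint_vel': array([-0.00056657, -0.00171972, -0.00283968, -0.00134416, -0.00099699,
       -0.00042488]), 'joint_torque': array([ 9.94586699e-04, -5.16704428e+01, -3.68588948e+01,  1.36797684e-05,
        6.22638894e-03, -3.84109615e-05]), 'tool_pos': array([ 0.20111135, -0.6436474 ,  0.23006199]), 'tcp_rot': array([-3.10363115e+00, -4.73558106e-01,  4.02641228e-04]), 'wrist_force': array([-0.25277298, -0.36208409,  0.70839094]), 'torque': array([-0.0371559 , -0.00571868,  0.00219935]), 'width': 1.0040181763180298}
```

View pics/top0.png

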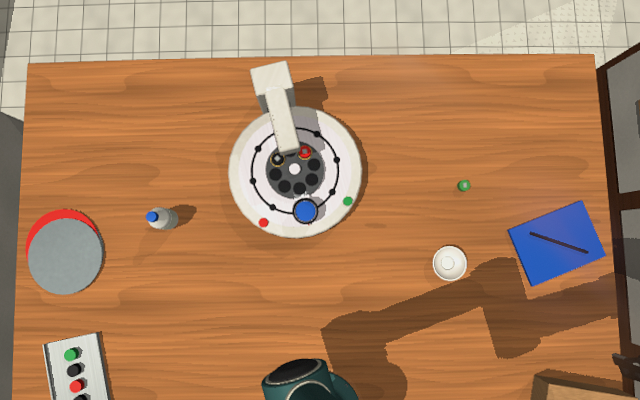

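View pics/scene0.png

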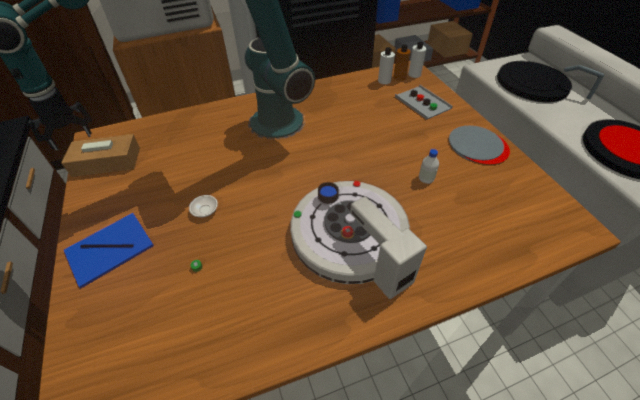

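The top view shows the plunger at about (305,211), the green tag at (348,201), the red tag at (263,222) and the axis at about (295,169). The probe column is on the far side, and the bystanders are well away. Next I'll enlarge the drum.

Run:
```python
from h import *
p=cv2.imread('pics/top0.png'); c=p[95:245,220:370]; cv2.imwrite('pics/crop.png',cv2.resize(c,None,fx=4,fy=4,interpolation=cv2.INTER_CUBIC))
hsv=cv2.cvtColor(p,cv2.COLOR_BGR2HSV)
def cen(h0,h1,box):
    u0,u1,v0,v1=box; s=hsv[v0:v1,u0:u1]; m=(s[...,0]>=h0)&(s[...,0]<=h1)&(s[...,1]>120)&(s[...,2]>50)
    v,u=np.nonzero(m); return u.mean()+u0,v.mean()+v0,m.sum()
for nm,h,b,z in(('plunger',(105,130),(285,325,195,230),.083),('green',(45,80),(338,358,190,212),.056),('red',(0,8),(253,273,212,232),.056)):
    u,v,k=cen(*h,b); print(nm,u,v,k,ray('top',u,v,z))
print('axis',ray('top',295,169,.063))
```

```text
plunger 304.9738562091503 210.6078431372549 306 [0.5109621  0.02547167 0.083     ]
green 347.3888888888889 200.61111111111111 54 [ 0.53633458 -0.08118592  0.056     ]
red 262.93939393939394 222.15151515151516 66 [0.48617595 0.13160598 0.056     ]
axis [0.61809219 0.04911093 0.063     ]
```

View pics/crop.png

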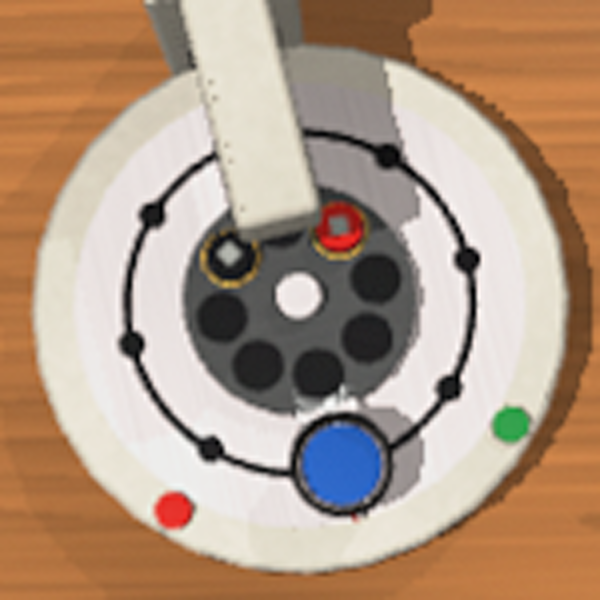

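The tags are 218.6 mm apart, against 219.2 expected, and the plunger lies on their bisector. That puts the axis at (0.618, 0.050) and the plunger at (0.511, 0.0253). The target is (0.560, -0.043), which is +45° CCW. I'll travel there at height with the gripper shut.

move_arm(deltas=[[[0,0,-0.045],[0.2,0.45,0],1],[[0,0,-0.045],[0.44,0.95,0],1],[[0,0,-0.045],[0.44,0.95,0],1]], grip_force=40)

```text
time: 0.48
tool_pos: [0.2463, -0.5457, 0.2303]
tcp_rot: [-3.117, -0.368, 0.0]
wrist_force: [0.5, -1.2, -0.8]
width: 0.376
```

move_arm(deltas=[[[0,0,0],[0.22,0.48,0],1],[[0,0,0],[0.44,0.95,0],1]])

```text
time: 0.72
tool_pos: [0.2893, -0.4541, 0.231]
tcp_rot: [3.121, 0.361, -0.0]
wrist_force: [0.3, -0.4, 0.9]
width: -0.001
```

move_arm(deltas=[[[0,0,0],[0.22,0.48,0],1],[[0,0,0],[0.44,0.95,0],1]])

```text
time: 0.98
tool_pos: [0.3336, -0.3587, 0.2312]
tcp_rot: [3.12, 0.362, 0.0]
wrist_force: [0.4, 0.1, -0.5]
width: -0.003
```

move_arm(deltas=[[[0,0,0],[0.22,0.48,0],1],[[0,0,0],[0.44,0.95,0],1]])

```text
time: 1.23
tool_pos: [0.3779, -0.2636, 0.2314]
tcp_rot: [3.12, 0.362, 0.001]
wrist_force: [1.0, 0.2, 1.0]
width: -0.002
```

move_arm(deltas=[[[0,0,0],[0.22,0.48,0],1],[[0,0,0],[0.44,0.95,0],1]])

```text
time: 1.48
tool_pos: [0.4221, -0.1685, 0.2315]
tcp_rot: [3.12, 0.363, 0.001]
wrist_force: [0.5, -0.9, -0.4]
width: 0.0
```

move_arm(deltas=[[[0,0,0],[0.22,0.48,0],1],[[0,0,0],[0.44,0.95,0],1],[[0,0,0],[0.44,0.95,0],1]])

```text
time: 1.85
tool_pos: [0.4667, -0.0721, 0.2313]
tcp_rot: [-3.119, -0.371, -0.001]
wrist_force: [-0.4, 0.0, -0.5]
width: -0.0
```

Remaining shift to above the plunger: (0.0443, 0.0974). Then I go down to z = 0.105.

move_arm(deltas=[[[0,0,0],[0.22,0.5,0],1],[[0,0,0],[0.443,0.974,0],1],[[0,0,0],[0.443,0.974,-0.4],1],[[0,0,0],[0.443,0.974,-0.8],1],[[0,0,0],[0.443,0.974,-1],1],[[0,0,0],[0.443,0.974,-1],1]])

```text
time: 2.6
tool_pos: [0.5079, 0.0217, 0.1291]
tcp_rot: [3.121, 0.362, -0.008]
wrist_force: [0.4, -0.5, -0.2]
width: -0.005
```

Run:
```python
from h import *
print(status.read_state()['tool_pos'])
p,d=snap('scene','s1'); print(proj('scene',[.511,.0253,.093]))
cv2.imwrite('pics/c1.png',cv2.resize(p[130:290,270:450,::-1],None,fx=4,fy=4,interpolation=cv2.INTER_CUBIC)[:600])
```

```text
[0.50786264 0.02168442 0.12908167]
[[328.23215429 188.7342112 ]]
```

View pics/c1.png

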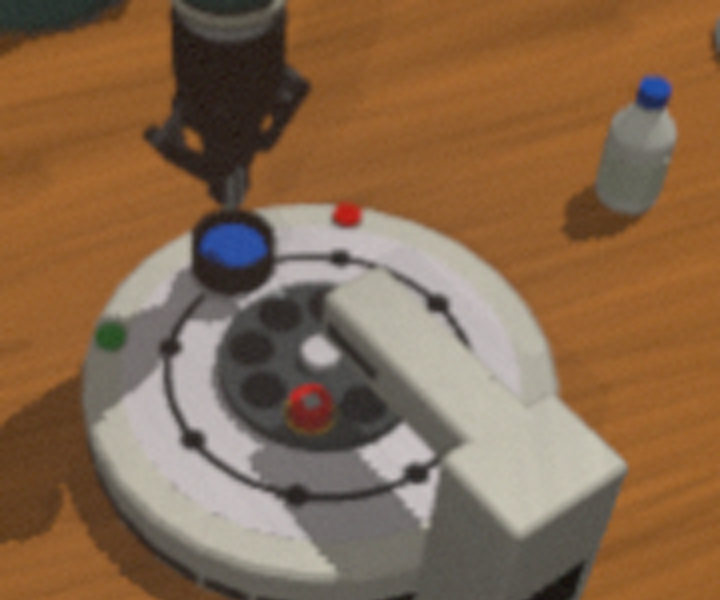

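The shut fingertips hang about centred over the blue plunger (crop 232,190 over 232,245), clear of the head. Measured position is about 4 mm short, so I correct that and go down inside the collar.

move_arm(deltas=[[[0,0,0],[0.03,0.035,0],1],[[0,0,0],[0.03,0.035,-0.15],1],[[0,0,0],[0.03,0.035,-0.3],1],[[0,0,0],[0.03,0.035,-0.4],1],[[0,0,0],[0.03,0.035,-0.4],1],[[0,0,0],[0.03,0.035,-0.4],1]])

```text
time: 3.4
tool_pos: [0.5127, 0.0267, 0.0913]
tcp_rot: [3.12, 0.364, 0.0]
wrist_force: [-0.8, 0.7, 0.4]
width: -0.004
```

move_arm(deltas=[[[0,0,0],[-0.015,-0.015,-0.06],1],[[0,0,0],[-0.015,-0.015,-0.1],1],[[0,0,0],[-0.015,-0.015,-0.13],1],[[0,0,0],[-0.015,-0.015,-0.155],1],[[0,0,0],[-0.015,-0.015,-0.155],1],[[0,0,0],[-0.015,-0.015,-0.155],1]])

```text
time: 4.15
tool_pos: [0.5112, 0.025, 0.0763]
tcp_rot: [3.12, 0.364, 0.0]
wrist_force: [-1.6, -1.2, 5.9]
width: -0.003
```

move_arm(deltas=[[[0,0,0],[0,0,-0.022],1],[[0,0,0],[0,0,-0.022],1],[[0,0,0],[0,0,-0.022],1]])

```text
time: 4.53
tool_pos: [0.5113, 0.025, 0.0743]
tcp_rot: [3.12, 0.364, 0.0]
wrist_force: [-2.0, -0.5, 6.5]
width: 0.001
```

Run:
```python
from h import *
import time
s=status.read_state(); p=s['tool_pos']; print(p,s['wrist_force'])
A=np.array([.6180,.0504]); r=.110
for d in range(0,64,3):
    th=np.radians(193.27+d); q=A+r*np.array([np.cos(th),np.sin(th)]); q0=A+r*np.array([np.cos(np.radians(193.27)),np.sin(np.radians(193.27))])
    print(d,np.round((q-q0)/.1,3),round(d/90,3))
```

```text
[0.51125628 0.02498604 0.07425692] [-1.98754921 -0.52265307  6.49185984]
0 [0. 0.] 0.0
3 [ 0.015 -0.056] 0.033
6 [ 0.032 -0.111] 0.067
9 [ 0.053 -0.164] 0.1
12 [ 0.076 -0.217] 0.133
15 [ 0.102 -0.268] 0.167
18 [ 0.13  -0.318] 0.2
21 [ 0.162 -0.367] 0.233
24 [ 0.195 -0.414] 0.267
27 [ 0.231 -0.459] 0.3
30 [ 0.27  -0.501] 0.333
33 [ 0.31  -0.542] 0.367
36 [ 0.353 -0.581] 0.4
39 [ 0.397 -0.617] 0.433
42 [ 0.444 -0.652] 0.467
45 [ 0.492 -0.683] 0.5
48 [ 0.542 -0.712] 0.533
51 [ 0.593 -0.738] 0.567
54 [ 0.646 -0.762] 0.6
57 [ 0.699 -0.783] 0.633
60 [ 0.754 -0.801] 0.667
63 [ 0.81  -0.816] 0.7
```

Depth is about 8.7 mm, so the carousel is free. I turn the first 21° with the plunger pressed and the tool turning along.

move_arm(deltas=[[[0,0,0.033],[0.015,-0.056,0],1],[[0,0,0.067],[0.032,-0.111,0],1],[[0,0,0.1],[0.053,-0.164,0],1],[[0,0,0.133],[0.076,-0.217,0],1],[[0,0,0.167],[0.102,-0.268,0],1],[[0,0,0.2],[0.13,-0.318,0],1],[[0,0,0.233],[0.162,-0.367,0],1],[[0,0,0.233],[0.162,-0.367,0],1]])

```text
time: 5.52
tool_pos: [0.5276, -0.0123, 0.0743]
tcp_rot: [3.001, 0.926, -0.0]
wrist_force: [-3.3, -2.1, 6.4]
width: -0.002
```

Run:
```python
from h import *
print(status.read_state()['tool_pos'])
p,d=snap('scene','s2')
cv2.imwrite('pics/c2.png',cv2.resize(p[150:270,270:420,::-1],None,fx=5,fy=5,interpolation=cv2.INTER_CUBIC))
```

```text
[ 0.52756361 -0.01234384  0.07425731]
```

View pics/c2.png

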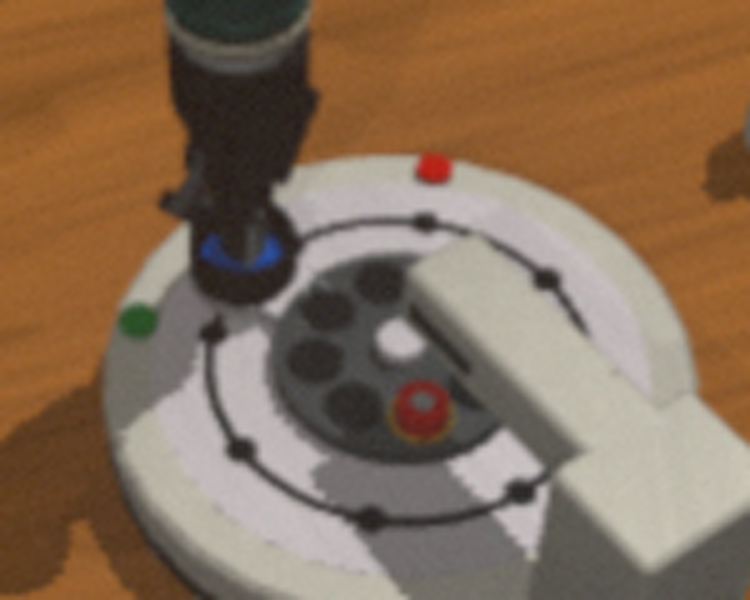

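The carousel turned with the tool; the fingertips are still near the collar's centre (crop 245,245), well past 17 mm. I lift off the plunger to z≈0.087, still inside the collar, and push on by the collar wall.

move_arm(deltas=[[[0,0,0],[0,0,0.06],1],[[0,0,0],[0,0,0.125],1],[[0,0,0.034],[0.033,-0.047,0.125],1],[[0,0,0.067],[0.069,-0.092,0.125],1],[[0,0,0.1],[0.108,-0.134,0.125],1],[[0,0,0.134],[0.148,-0.175,0.125],1],[[0,0,0.167],[0.191,-0.214,0.125],1],[[0,0,0.2],[0.235,-0.25,0.125],1],[[0,0,0.234],[0.282,-0.285,0.125],1],[[0,0,0.267],[0.33,-0.316,0.125],1],[[0,0,0.267],[0.33,-0.316,0.125],1]])

```text
time: 6.95
tool_pos: [0.56, -0.0431, 0.0864]
tcp_rot: [-2.743, -1.53, 0.001]
wrist_force: [-2.1, -1.0, 4.5]
width: 0.002
```

Run:
```python
from h import *
print(status.read_state()['tool_pos'])
p,d=snap('scene','s3')
cv2.imwrite('pics/c3.png',cv2.resize(p[150:270,270:420,::-1],None,fx=5,fy=5,interpolation=cv2.INTER_CUBIC))
```

```text
[ 0.56004967 -0.04305677  0.08635329]
```

View pics/c3.png

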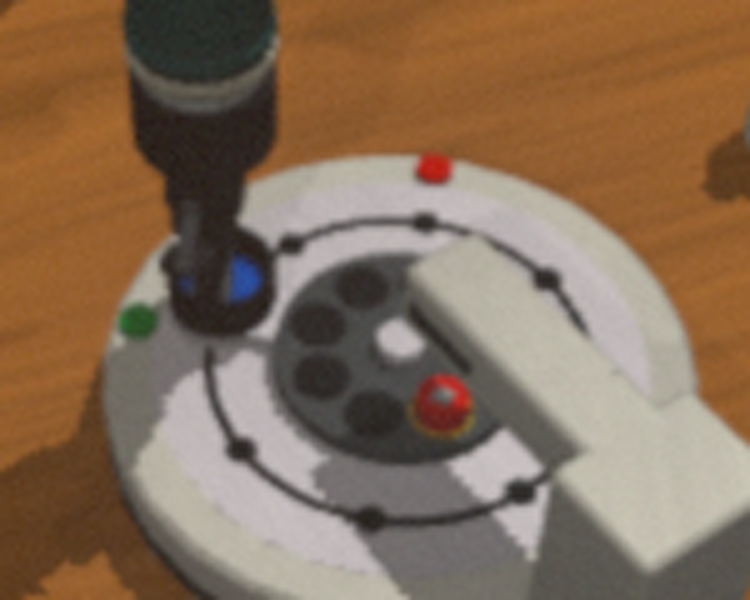

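The collar has followed and now lags the fingertip, which touches its leading wall; the carousel is roughly 35–38° round. I go on slowly.

move_arm(deltas=[[[0,0,0.01],[0.017,-0.01,0.01],1],[[0,0,0.02],[0.033,-0.019,0.01],1],[[0,0,0.03],[0.05,-0.029,0.01],1],[[0,0,0.03],[0.05,-0.029,0.01],1]])

```text
time: 7.5
tool_pos: [0.5649, -0.0459, 0.0866]
tcp_rot: [-2.706, -1.594, 0.001]
wrist_force: [-3.5, 1.1, -0.2]
width: -0.0
```

Run:
```python
from h import *
print(status.read_state()['tool_pos'],status.read_state()['wrist_force'])
p,d=snap('scene','s4')
a=cv2.imread('pics/s3.png'); b=cv2.imread('pics/s4.png')
# disc rotation estimate: red specimen centroid on world circle
for f in('scene0','s2','s3','s4'):
    i=cv2.imread(f'pics/{f}.png'); h=cv2.cvtColor(i,cv2.COLOR_BGR2HSV)[215:250,330:375]
    m=((h[...,0]<6)|(h[...,0]>174))&(h[...,1]>150)&(h[...,2]>60); v,u=np.nonzero(m)
    P=ray('scene',u.mean()+330,v.mean()+215,.075); print(f,m.sum(),np.degrees(np.arctan2(P[1]-.0504,P[0]-.618)),np.hypot(P[1]-.0504,P[0]-.618))
```

```text
[ 0.56485629 -0.04594874  0.08656732] [-3.49161181  1.08267404 -0.20219261]
scene0 69 -32.28438998448381 0.05440069939235301
s2 63 -13.353989691701642 0.05563365822993632
s3 71 0.6951107059678272 0.05314777084387707
s4 68 1.5173421831335323 0.05382494327613704
```

Run:
```python
from h import *
p,d=snap('top','t4')
c=cv2.resize(p[120:240,240:365,::-1],None,fx=4,fy=4,interpolation=cv2.INTER_CUBIC)
q=cv2.imread('pics/s4.png')[165:255,275:375]; q=cv2.resize(q,None,fx=3,fy=3,interpolation=cv2.INTER_CUBIC)
o=np.zeros((480,800,3),np.uint8); o[:,:500]=c; o[:270,500:800]=q; cv2.imwrite('pics/c4.png',o)
```

```text
(no output)
```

View pics/c4.png

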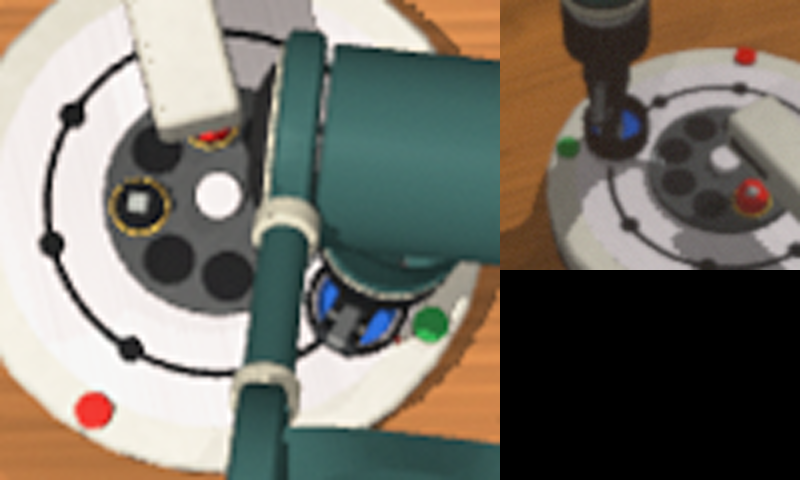

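Run:
```python
from h import *
A=np.array([.618,.0504])
for n,u,v,z,r0 in(('collar0',220+343/4,95+464/4,.093,193.27),('blk0',220+230/4,95+254/4,.081,58.27),('collar4',240+357/4,120+300/4,.093,193.27),('blk4',240+139/4,120+204/4,.081,58.27)):
    P=ray('top',u,v,z)[:2]-A; a=np.degrees(np.arctan2(P[1],P[0]))%360; print(n,a-r0,np.hypot(*P),P+A)
print(proj('top',[.5649,-.0459,.0866]))
```

```text
collar0 0.6427170098103261 0.1121230517722183 [0.50916629 0.02344074]
blk0 1.4211841095338755 0.047453119819154135 [0.64194771 0.09136713]
collar4 36.73868141652338 0.11046881517513957 [ 0.54700484 -0.03423478]
blk4 40.381999311566155 0.04863048212730338 [0.61068439 0.09847708]
[[333.73810959 187.95895894]]
```

The carousel is at about 37–39°, with the finger leading by about 10° and both specimens seated. I push on 6° more.

move_arm(deltas=[[[0,0,0.01],[0.017,-0.009,0],1],[[0,0,0.02],[0.034,-0.018,0],1],[[0,0,0.033],[0.051,-0.026,0],1],[[0,0,0.045],[0.069,-0.034,0],1],[[0,0,0.056],[0.086,-0.042,0],1],[[0,0,0.067],[0.104,-0.05,0],1],[[0,0,0.067],[0.104,-0.05,0],1]])

```text
time: 8.48
tool_pos: [0.5766, -0.0514, 0.0873]
tcp_rot: [2.618, 1.734, 0.002]
wrist_force: [-0.6, -0.1, -0.5]
width: -0.004
```

```bash
cat > ang.py <<'E'
from h import *
import sys
f=sys.argv[1]; s=status.read_state(); print(s['tool_pos'],s['wrist_force'])
p,d=snap('top',f)
# rotation of the black specimen: template from t4 (white spot) around
g=cv2.cvtColor(cv2.imread('pics/t4.png'),cv2.COLOR_BGR2GRAY); t=g[163:180,266:284]
h=cv2.cvtColor(p,cv2.COLOR_RGB2GRAY)[140:210,245:325]
r=cv2.matchTemplate(h,t,cv2.TM_CCOEFF_NORMED); _,m,_,(x,y)=cv2.minMaxLoc(r)
u,v=245+x+8.7,140+y+8
P=ray('top',u,v,.081)[:2]-[.618,.0504]; print(m,u,v,np.degrees(np.arctan2(P[1],P[0]))%360-58.27)
q,_=snap('scene',f+'s')
o=np.zeros((480,800,3),np.uint8); o[:,:500]=cv2.resize(p[120:240,240:365,::-1],None,fx=4,fy=4,interpolation=cv2.INTER_CUBIC)
o[:270,500:800]=cv2.resize(q[165:255,275:375,::-1],None,fx=3,fy=3,interpolation=cv2.INTER_CUBIC); cv2.imwrite(f'pics/c_{f}.png',o)
E
python3 ang.py t5
```

```text
[ 0.57657455 -0.05137544  0.08729073] [-0.57211931 -0.10549935 -0.49710557]
0.8587954640388489 274.7 173 46.051060560005475
```

View pics/c_t5.png

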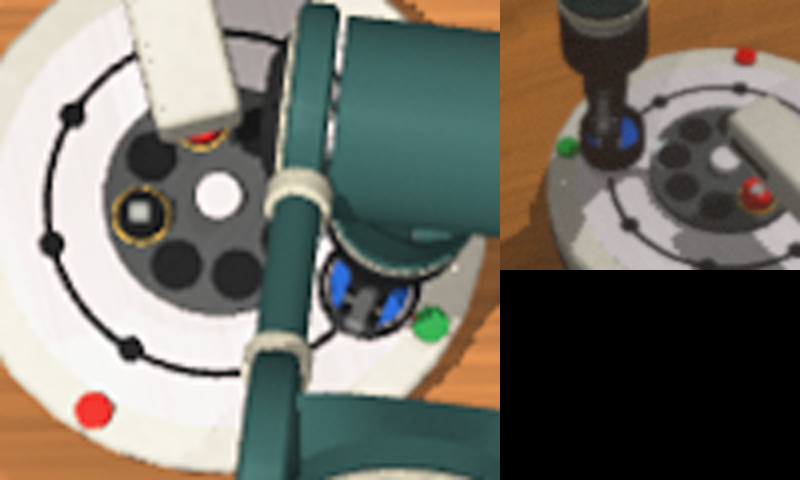

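Run:
```python
from h import *
for d in(39,42,45):
    th=np.radians(193.27+d); print(d,(proj('top',[.618+.11*np.cos(th),.0504+.11*np.sin(th),.093])-[240,120])*4)
```

```text
39 [[360.75493315 293.90188306]]
42 [[366.18021701 286.20124893]]
45 [[371.18540848 278.23555547]]
```

move_arm(deltas=[[[0,0,0.011],[0.018,-0.007,0],1],[[0,0,0.02],[0.035,-0.014,0],1],[[0,0,0.02],[0.035,-0.014,0],1]])

```text
time: 8.95
tool_pos: [0.5801, -0.0527, 0.0876]
tcp_rot: [2.591, 1.775, 0.002]
wrist_force: [-1.0, 0.5, -0.5]
width: -0.001
```

```bash
python3 ang.py t6
```

```text
[ 0.58005915 -0.05265445  0.08756272] [-1.03873517  0.50393734 -0.54467481]
0.8969400525093079 275.7 174 49.71026725649208
```

move_arm(deltas=[[[0,0,0.005],[0.009,-0.003,0],1],[[0,0,0.011],[0.018,-0.006,0],1],[[0,0,0.011],[0.018,-0.006,0],1]])

```text
time: 9.43
tool_pos: [0.5806, -0.0529, 0.0871]
tcp_rot: [-2.576, -1.797, 0.001]
wrist_force: [-2.3, 1.2, 2.5]
width: -0.0
```

```bash
python3 ang.py t7
```

```text
[ 0.58058698 -0.05292154  0.08705309] [-2.28829287  1.17071042  2.47705287]
0.9010910987854004 275.7 174 49.71026725649208
```

View pics/c_t7.png

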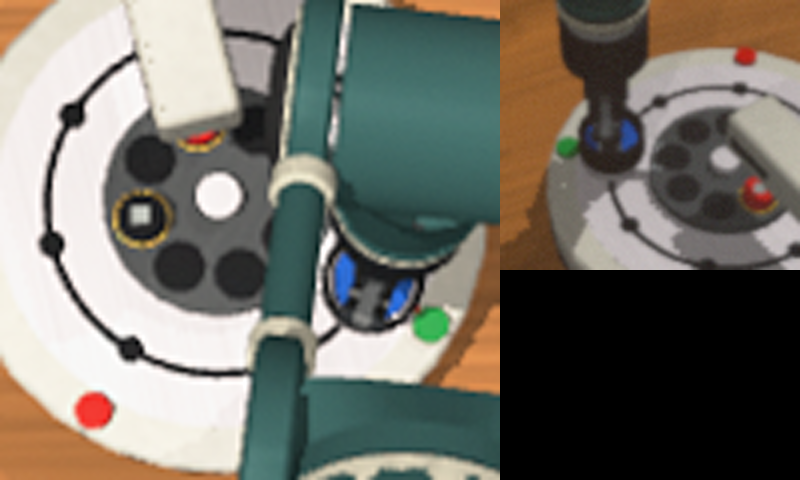

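move_arm(deltas=[[[0,0,0],[0.01,-0.004,0.005],1],[[0,0,0],[0.01,-0.004,0.005],1],[[0,0,0],[0.01,-0.004,0.005],1],[[0,0,0],[0.01,-0.004,0.005],1]])

```text
time: 10.02
tool_pos: [0.5809, -0.0531, 0.0871]
tcp_rot: [-2.575, -1.797, 0.002]
wrist_force: [-4.3, 3.0, 2.8]
width: -0.004
```

5 N tangential now moves nothing, where turning needs 1.5 N, so it looks locked. I back off 10 mm from the wall, rise straight up and check.

move_arm(deltas=[[[0,0,0],[-0.05,0.02,0.01],1],[[0,0,0],[-0.13,0.06,0.02],1],[[0,0,0],[-0.13,0.06,0.1],1],[[0,0,0],[-0.13,0.06,0.5],1],[[0,0,0],[-0.13,0.06,1],1],[[0,0,0],[-0.13,0.06,1],1]])

```text
time: 10.78
tool_pos: [0.5733, -0.0481, 0.1942]
tcp_rot: [2.569, 1.793, 0.014]
wrist_force: [1.1, 0.1, 0.8]
width: -0.001
```

move_arm(deltas=[[[0,0,0],[-0.2,-0.4,0.4],1],[[0,0,0],[-0.4,-0.95,0.4],1],[[0,0,0],[-0.4,-0.95,0.4],1]])

```text
time: 11.15
tool_pos: [0.528, -0.1456, 0.228]
tcp_rot: [2.579, 1.791, -0.0]
wrist_force: [0.6, 0.3, 0.3]
width: 0.005
```

move_arm(deltas=[[[0,0,0],[-0.2,-0.4,0],1],[[0,0,0],[-0.44,-0.95,0],1],[[0,0,0],[-0.44,-0.95,0],1]])

```text
time: 11.52
tool_pos: [0.4836, -0.2397, 0.2268]
tcp_rot: [-2.58, -1.792, 0.002]
wrist_force: [0.5, 1.1, -0.4]
width: -0.002
```

Run:
```python
from h import *
s=status.read_state(); print(s['tool_pos'],s['wrist_force'],s['time'])
p,d=snap('top','t8'); q,e=snap('scene','s8')
def depth_z(n,f,u,v,k=2):
    D=np.load(f'pics/{f}.npy'); c=camera_info(n); R,t=np.array(c['R']),np.array(c['t']); o=[]
    for y in range(v-k,v+k+1):
        for x in range(u-k,u+k+1):
            xy=cv2.undistortPoints(np.array([[[x,y]]],float),np.array(c['K'],float),np.array(c['D'],float))[0,0]
            o.append((R.T@(np.array([*xy,1])*D[y,x]-t))[2])
    return np.median(o)
def blue(f,box):
    i=cv2.cvtColor(cv2.imread(f'pics/{f}.png'),cv2.COLOR_BGR2HSV); u0,u1,v0,v1=box; h=i[v0:v1,u0:u1]
    m=(h[...,0]>100)&(h[...,0]<130)&(h[...,1]>120)&(h[...,2]>50); v,u=np.nonzero(m); return u.mean()+u0,v.mean()+v0,m.sum()
A=np.array([.618,.0504])
for f in('top0','t8'):
    u,v,k=blue(f,(285,350,180,230)); P=ray('top',u,v,.083)[:2]-A
    print(f,u,v,k,np.degrees(np.arctan2(P[1],P[0]))%360-193.27,'z',depth_z('top',f,round(u),round(v)))
for f in('scene0','s8'):
    u,v,k=blue(f,(295,345,175,215)); print(f,u,v,k,'z',depth_z('scene',f,round(u),round(v),1))
o=np.zeros((480,800,3),np.uint8); o[:,:500]=cv2.resize(p[120:240,240:365,::-1],None,fx=4,fy=4,interpolation=cv2.INTER_CUBIC)
o[:270,500:800]=cv2.resize(q[165:255,275:375,::-1],None,fx=3,fy=3,interpolation=cv2.INTER_CUBIC); cv2.imwrite('pics/c8.png',o)
```

```text
[ 0.48362947 -0.23967843  0.22681019] [ 0.54958066  1.08277056 -0.38301408] 11.525
top0 304.9738562091503 210.60784313725492 306 -0.15992941296013896 z 0.08248159116063118
t8 332.82108626198084 189.31309904153355 313 46.02779897208066 z 0.08188241253382532
scene0 327.87857142857143 190.94285714285715 140 z 0.0834416071445686
s8 311.65625 209.33125 160 z 0.08333522401528125
```

View pics/c8.png

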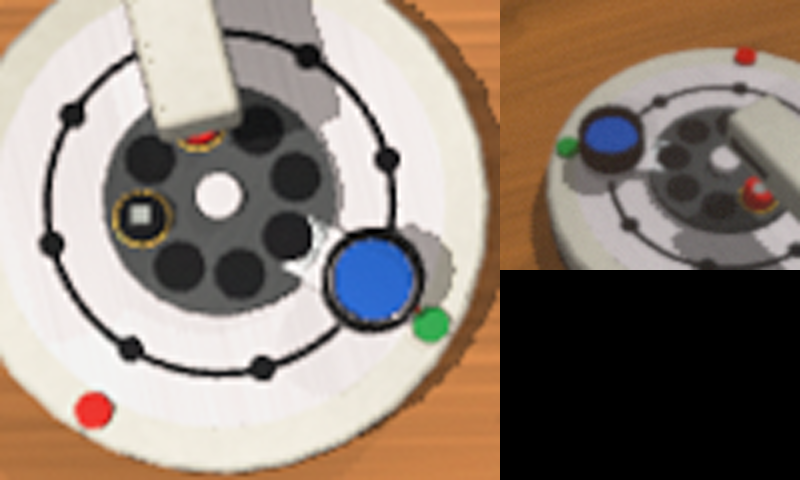

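The plunger stands at the green tag, its top at the same height as at the start (0.082–0.083 m), and both specimens are seated. The arm is well clear, so I hand in.

```bash
python3 -c "
from workcell import order; print(order.finish_job())"
```

```text
the job is handed in; nothing more can be done
None
```

I pressed the plunger in about 8.7 mm with the shut fingertips and turned the carousel about 21° towards the green tag. Then I let the plunger go and pushed on by the collar until it locked at the green tag's hole. The arm backed off and rose clear, and I handed the job in at about 11.6 s.

**Last checks:**
- **Plunger:** its top is at 0.082–0.083 m, the same as at the start, so it is fully out.
- **Carousel:** turned about 46° by the camera. That is about 1° over nominal, inside the ±0.02 rad locking play plus camera error. A push of 5 N moved it no further.
- **Specimens and robot:** both specimens looked seated in their pockets, though the probe head partly hides the red one from above. The wrist force was about zero once clear.
- **Bystanders:** I did not measure the bottle, dish and spare specimen again. The arm never went near them.

One check disagreed: the coarse template estimate from the black specimen read about 49.7° near the end. I set it aside because it worked only to whole pixels, and the direct plunger measurement gave 46°.

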